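# Fit the sanding drum to the bench spindle sander

### The arm

A 6-joint arm with a two-finger parallel gripper is mounted at the origin on a cart in front of the work surface, level with it; the furniture and walls round the work are solid. World frame = base frame: x ahead of the robot, y to its left, z up, the work surface at z = 0. Lengths are in m, angles in rad, forces in N, time in s.
With the tool pointing down it reaches from about 0.25 to 0.8 m from the base axis. Payload 8.5 kg.
Tool frame: the origin (TCP) lies on the centre line of the jaws, within the pads' length; the fingertips stand 19 mm ahead of it and the grasp point (between the pads) is the TCP; y points along the fingers, x is the direction in which the jaws open and shut, and the axes are right-handed (so a half turn about y gives the same grasp; the last joint's range is limited). The gripper opens to 85 mm and grips with 20 to 120 N. Pads are 22 mm wide; open, the fingers measure 114 mm over their backs; the gripper's body (76 mm by 85 mm) begins 54 mm behind the grasp point. The pads swing forward as they close: fully open they stand 13 mm farther back than shut.
Start: joints at [-1.154, 0.238, -0.013, 1.319, 0, 1.571], TCP at [0.213, -0.48, 0.25] pointing down, gripper open.
Joint ranges: [-2.66, 2.66], [-1.03, 1.9], [-1.14, 1.46], [-1.82, 2.27], [-1.45, 1.34], [-3.14, 3.14]. Speed limits (rad/s): [2.22, 2.22, 2.79, 3.14, 3.14, 3.14].

### API

Orientations are given as a 3x3 rotation matrix whose columns are the frame's x, y, z axes.
In Python, from rig import arm gives the robot as it stands.
- The arm moves only by the tool carry_out, never from a script. Its argument "motion" is a list that holds one entry, the list of rows, each a list of 7 numbers: the shift along the tool's x, y, z normalised to -1 to 1, where 1 is 60 cm, then the turn, a rotation vector about the tool's x, y, z normalised to -1 to 1, where 1 is 0.5 rad, then the closure in counts, from 0 (fully open) to 255 (shut). A call has 1 to 12 rows; each row is the pose to reach, as a shift and turn from the pose commanded when the call began, along the tool's axes at that moment; what a row does not reach only later rows make up. A row lasts 1/12 s, in which the tool goes at most 41.7 mm and 7.16 degrees, less where a joint would pass 70% of its speed; a pose out of reach is approached as far as the arm can. A call with a number of a shift or a turn outside -1 to 1 is refused whole. A call with a gripper value outside its range is refused whole. The fingers move at their own pace and stop on an object; "grip_force" is the grip in N (left out, the last holds). Time passes only in rows, so rows that repeat a pose let the fingers close. It gives the time, the measured TCP pose, the force and the opening at its end, in the units of the state.
- arm.state(): the state, without advancing time (a new reading comes with each control period).
- arm.read_camera(name): name is "scene" or "top"; returns a dict with "pixels" (384x512x3 uint8, blue, green, red), "z_map" (384x512 float32, m along the optical axis (not along the pixel's ray), 0 where there is no reading), "intrinsics" (3x3 intrinsics, pixels), "T" (4x4, takes a point from camera to world coordinates). Camera axes: x right, y down, z forward; pixel columns grow to the right and rows downward; lengths in m; the calibration is good to about 2 mm. A picture is of the moment at which its call begins.
- arm.hand_in(): hands the job in, once; it reports no verdict.
The state is a dict: "time": time; "qpos": joint angles; "joint_vel": joint speeds; "effort": joint torques, N m; "position": TCP position; "tcp_rot": TCP orientation; "force": force on the tool from outside, world axes, zero at the start; "wrist_torque": the same for the moment, N m; "finger_gap": opening from 0.0 (shut) to 1.0 (fully open).
Only numpy, scipy, OpenCV 4.12 (cv2) and the standard library are available. Lean on these libraries where they do the work, as an engineer would, in place of code of your own. Each camera call takes 0.05 s, during which the arm holds its last target.

### The job

Fit the thicker of the two sanding drums to the spindle sander: draw it off its slanting rack peg, slide it down over the upright spindle until it sits fully home on the spindle's shoulder, and then set the dark steel retaining cap over the spindle tip, down on top of the drum. Leave the slimmer drum on its peg and do not knock the other things about.

Things in the scene. Friction and masses are not known exactly. Their poses are not given: they have to be found in the camera images.
- thick_drum: The drum to fit: hollow sanding drum, 54 mm diameter, 60 mm long, pale wood core, brown abrasive sleeve, through bore 18 mm across, about 0.15 kg. Origin at the centre of its flat underside (the end on the rack board), z along its axis, away from the board. Starts on one of the two rack pegs, leaning 35 degrees from vertical. It goes on the spindle the same way round: this underside down.
- slim_drum: The other drum, to be left alone: the same make and length (60 mm) and bore, but 40 mm in diameter, about 0.09 kg; on the other peg. Same frame convention.
- drum_rack: Fixed plywood rack 270 mm wide (its y), origin at the centre of its underside. Its board leans 35 degrees, facing its -x (roughly towards the robot); mid-face 45 mm above the table. Two pegs, 14 mm diameter, 45 mm long, stand square on the board at y = +65 and -65 mm, pointing up and to -x, 35 degrees from vertical. Each holds a drum, end flat on the board, peg tip 15 mm below the drum's top.
- sander: Fixed bench spindle sander: grey housing with a flat 210 x 180 mm light grey table 60 mm above the work surface; origin at the centre of its underside, x towards the rear dust port, z up. The upright spindle stands in the middle.
- spindle_seat (a point): Centre of the top face of the spindle's shoulder (a steel collar 40 mm across, 6 mm high on the sander table), 66 mm above the work surface: the drum's underside must rest here. The spindle is 14 mm in diameter (2 mm play all round in the drum's and cap's bores).
- spindle_tip (a point): Centre of the upper end of the spindle, 80 mm above the shoulder, 146 mm above the work surface; the last 4 mm taper to 8 mm diameter. It stands 20 mm out of a seated drum.
- cap: Dark steel retaining cap standing on the mat, bore down: round knob 34 mm in diameter, 36 mm high, with a 40 mm flange round its lowest 5 mm, about 0.08 kg. Origin at the centre of its underside, z up. A blind bore, 18 mm across and 24 mm deep, opens below; it slips loosely over the spindle (no thread). Seated, its underside lies on the drum's top.
- sanding_block: Bystander: wooden sanding block 53 x 97 x 28 mm lying loose behind the sander. Origin at the centre of its underside.
- offcut_b: Bystander: loose wood offcut 45 x 52 x 18 mm at the back. Origin at the centre of its underside.
There are look-alikes about, which are no part of the job. Leave any yellow look-alike of the thick_drum alone.

How it is judged:
By the outcome, as a careful person would: the job done as asked, in the order asked, and still so for the second after the job is handed in, with the robot touching nothing.
It also fails if it takes over 64 s, if anything falls off the work surface, if the arm or the gripper's body presses on something with over 40 N, if the wrist force passes 120 N, or if a joint passes its speed limit or range.

## Working session

There is one attempt and no reset: what is moved stays moved. The work goes in short steps, Python scripts to look and compute and a tool call to move; the robot and the scene stay as the last step left them, time stands still between calls to the robot, and variables do not carry over. Pictures are saved under pics/ and viewed, and the job is handed in when it is done.

Besides the shell and the picture viewer there is one more tool, called after "Request:" as name(argument=value, ...) on one line, values as JSON. carry_out: Moves the arm, as the interface text tells. Its arguments: {"type":"object","properties":{"motion":{"type":"array","items":{"type":"array","items":{"type":"array","items":{"type":"number"}}}},"grip_force":{"type":"number"}},"required":["motion"]}

```bash
ls; mkdir -p pics
python3 - <<'E'
from rig import arm
import cv2,numpy as np
for n in("scene","top"):
    c=arm.read_camera(n); cv2.imwrite(f"pics/{n}0.png",c["pixels"]); np.savez(f"{n}0.npz",**c)
    print(n,c["intrinsics"].tolist(),c["T"].round(4).tolist())
s=arm.state(); print(s)
E
```

```text
pics
scene [[373.77822106672517, 0.0, 254.24800169910475], [0.0, 373.77822106672517, 193.02420587421267], [0.0, 0.0, 1.0]] [[-0.5691, -0.5711, 0.5916, -0.0084], [-0.8221, 0.3812, -0.4229, 0.5584], [0.016, -0.727, -0.6865, 0.8337], [0.0, 0.0, 0.0, 1.0]]
top [[464.1847577182769, 0.0, 260.38072757676656], [0.0, 464.1847577182769, 197.51337793198766], [0.0, 0.0, 1.0]] [[0.0292, -0.9953, 0.0923, 0.4802], [-0.9994, -0.0309, -0.0169, 0.1298], [0.0197, -0.0918, -0.9956, 1.526], [0.0, 0.0, 0.0, 1.0]]
{'time': 0.1, 'qpos': array([-1.15400573e+00,  2.38704996e-01, -1.41168566e-02,  1.31921036e+00,
        1.73913948e-05,  1.57079988e+00]), 'joint_vel': array([ 0.00042337, -0.00218716,  0.00100678, -0.00054018,  0.00111964,
       -0.00090139]), 'effort': array([-3.31158381e-04, -5.39720035e+01,  3.46997488e+01,  1.34354975e-02,
       -1.11182112e-05,  1.36729284e-05]), 'position': array([ 0.21240635, -0.47975413,  0.24977086]), 'tcp_rot': array([[ 4.04824336e-01, -4.84416848e-04,  9.14394347e-01],
       [-9.14393641e-01,  1.13712205e-03,  4.04824625e-01],
       [-1.23588185e-03, -9.99999236e-01,  1.73869951e-05]]), 'force': array([ 0.26360142, -0.2546071 ,  0.27356376]), 'wrist_torque': array([ 0.01445534, -0.02716292, -0.01884693]), 'finger_gap': 0.999456289256443}
```

View pics/scene0.png

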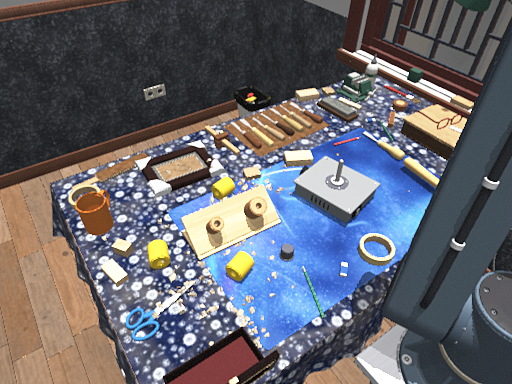

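View pics/top0.png

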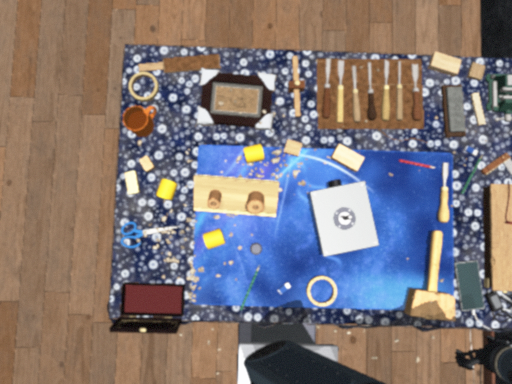

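The scene shows the rack with a slim drum at scene (215,225) / top (215,198) and a thick drum at scene (256,206) / top (255,201). The cap is at scene (287,252) / top (256,249), and the spindle at scene (338,170) / top (345,218). Yellow look-alikes lie at top (254,153), (213,239) and (166,188). The brown drum on the rack at top (255,201) fits the description; I'll confirm it in an enlarged crop.

Run:
```python
import cv2,numpy as np
s=np.load("scene0.npz")["pixels"];t=np.load("top0.npz")["pixels"]
a=cv2.resize(s[150:270,175:395],None,fx=3.6,fy=3.6,interpolation=cv2.INTER_CUBIC)
b=cv2.resize(t[140:270,185:385],None,fx=4,fy=4,interpolation=cv2.INTER_CUBIC)
cv2.imwrite("pics/ca.png",a);cv2.imwrite("pics/cb.png",b)
```

```text
(no output)
```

View pics/ca.png

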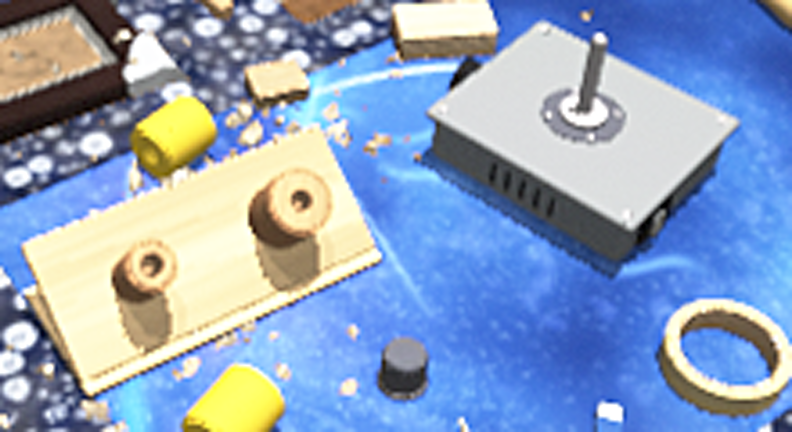

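View pics/cb.png

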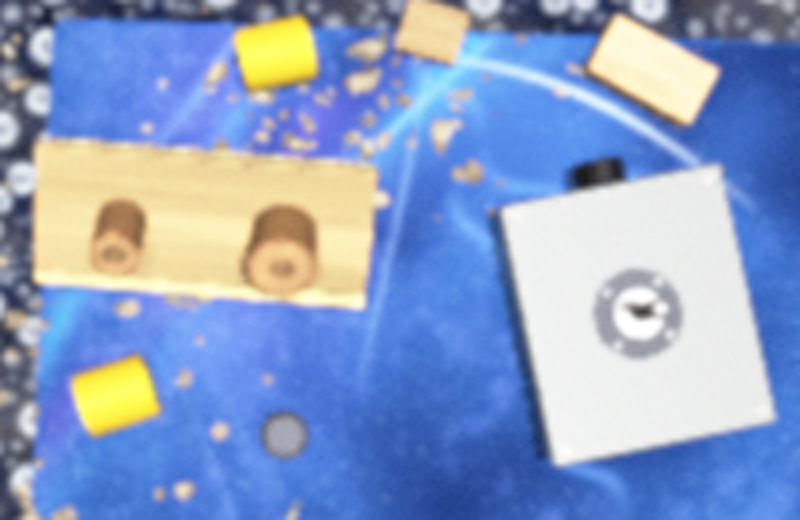

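The crops confirm it. On the rack, the right-hand brown drum (crop 2 at (282,250)) is clearly the thicker one, and the left one (118,240) is slimmer. The yellow ones lie loose on the mat. Next I'll measure.

```bash
cat > h.py <<'E'
import numpy as np,cv2
def load(f): return dict(np.load(f))
def cloud(c):
    K=c["intrinsics"];z=c["z_map"];v,u=np.mgrid[:z.shape[0],:z.shape[1]]
    P=np.stack([(u-K[0,2])/K[0,0]*z,(v-K[1,2])/K[1,1]*z,z],-1)
    return P@c["T"][:3,:3].T+c["T"][:3,3]
def ray(c,u,v):
    K=c["intrinsics"];d=c["T"][:3,:3]@np.array([(u-K[0,2])/K[0,0],(v-K[1,2])/K[1,1],1]);return c["T"][:3,3],d/np.linalg.norm(d)
def onz(c,u,v,h):
    o,d=ray(c,u,v);return o+d*(h-o[2])/d[2]
def onplane(c,u,v,p,n):
    o,d=ray(c,u,v);return o+d*(n@(p-o))/(n@d)
def proj(c,p):
    q=np.linalg.inv(c["T"])@np.append(p,1);K=c["intrinsics"];return (K@(q[:3]/q[2]))[:2]
E
python3 - <<'E'
from h import *
s=load("scene0.npz");t=load("top0.npz");np.set_printoptions(precision=4,suppress=True)
for nm,c in(("s",s),("t",t)):
    hsv=cv2.cvtColor(c["pixels"],cv2.COLOR_BGR2HSV);P=cloud(c)
    if nm=="t": R=dict(board=(190,170,90,50),sander=(305,175,80,85),cap=(245,240,22,20))
    else: R=dict(board=(180,183,102,75),sander=(290,150,95,75),cap=(277,240,22,22))
    for k,(x,y,w,h) in R.items():
        p=P[y:y+h,x:x+w].reshape(-1,3)
        print(nm,k,"z pct",np.percentile(p[:,2],[5,25,50,75,95]))
    x,y,w,h=R["sander"];sub=P[y:y+h,x:x+w]
    m=(abs(sub[...,2]-.06)<.006); 
    n,l,st,ce=cv2.connectedComponentsWithStats(m.astype(np.uint8)); i=1+st[1:,4].argmax()
    cs,_=cv2.findContours((l==i).astype(np.uint8),cv2.RETR_EXTERNAL,cv2.CHAIN_APPROX_NONE)
    cc=max(cs,key=cv2.contourArea)[:,0]+[x,y]
    W=np.array([onz(c,u,v,.06)[:2] for u,v in cc])
    print(nm,"sander rect",cv2.minAreaRect((W*1000).astype(np.float32)))
    # white collar
    v=hsv[y:y+h,x:x+w]
    # cap: 
    x,y,w,h=R["cap"];sub=P[y:y+h,x:x+w];m=(sub[...,2]>.030)
    q=sub[m];print(nm,"cap top",m.sum(),q.mean(0),q.min(0),q.max(0))
    vv,uu=np.nonzero(m);print("cap px",uu.mean()+x,vv.mean()+y,onz(c,uu.mean()+x,vv.mean()+y,.036))
# board plane from scene
for nm,c,(x,y,w,h) in(("s",s,(180,183,102,75)),("t",t,(190,170,92,50))):
    P=cloud(c)[y:y+h,x:x+w].reshape(-1,3);P=P[P[:,2]>.012]
    rng=np.random.default_rng(0);best=0
    for _ in range(400):
        a=P[rng.choice(len(P),3,False)];n=np.cross(a[1]-a[0],a[2]-a[0]);L=np.linalg.norm(n)
        if L<1e-6: continue
        n/=L;i=abs((P-a[0])@n)<.003
        if i.sum()>best:best=i.sum();I=i
    q=P[I];m=q.mean(0);n=np.linalg.svd(q-m)[2][2];n*=np.sign(n[2])
    print(nm,"board",best,len(P),m,n,"tilt",np.degrees(np.arccos(n[2])),q.min(0),q.max(0))
    d=(P-m)@n; top=P[(d>.056)&(d<.064)]; print("drum tops",len(top))
    yy=top[:,1]; 
    for lab,g in(("hiY",top[yy>np.median(m[1])]),("loY",top[yy<=m[1]])): print(lab,len(g),g.mean(0),(g.max(0)-g.min(0)))
E
```

```text
s board z pct [-0.0037 -0.0009  0.0149  0.0511  0.0833]
s sander z pct [-0.0035 -0.0014  0.0144  0.0581  0.061 ]
s cap z pct [-0.0031 -0.0013  0.0007  0.0256  0.0361]
s sander rect ((554.1897583007812, -158.18771362304688), (209.67808532714844, 182.473388671875), 12.921298027038574)
s cap top 107 [0.4379 0.1287 0.0568] [-0.0084  0.0997  0.0303] [0.4684 0.5584 0.8337]
cap px 287.4299065420561 249.00934579439252 [0.4493 0.1175 0.036 ]
t board z pct [-0.003   0.004   0.0335  0.0672  0.0927]
t sander z pct [-0.0032  0.0014  0.0568  0.0615  0.0659]
t cap z pct [-0.004  -0.0007  0.0024  0.0072  0.0387]
t sander rect ((559.1951293945312, -161.6794891357422), (209.40939331054688, 180.03952026367188), 13.113195419311523)
t cap top 87 [0.4555 0.115  0.088 ] [0.437  0.0975 0.0303] [0.4802 0.1298 1.526 ]
cap px 255.64367816091954 248.632183908046 [0.4542 0.1148 0.036 ]
s board 2525 4000 [0.6219 0.1991 0.0443] [-0.568   0.0272  0.8226] tilt 34.65606772917695 [0.567  0.0488 0.0121] [0.6752 0.321  0.0782]
drum tops 364
hiY 130 [0.5866 0.2502 0.0902] [0.1147 0.0698 0.0772]
loY 234 [0.5786 0.124  0.0891] [0.1107 0.1032 0.0817]
t board 1500 2826 [0.6291 0.184  0.0508] [-0.5586  0.0206  0.8292] tilt 33.98787323950863 [0.5658 0.0477 0.012 ] [0.676  0.3193 0.0823]
drum tops 242
hiY 76 [0.5908 0.2514 0.095 ] [0.03   0.0371 0.0237]
loY 166 [0.5862 0.1214 0.0953] [0.0419 0.0498 0.0304]
```

Run:
```python
from h import *
s=load("scene0.npz");t=load("top0.npz");np.set_printoptions(precision=4,suppress=True)
n=np.array([-np.sin(np.radians(35)),.026,np.cos(np.radians(35))]);n/=np.linalg.norm(n)
for nm,c,(x,y,w,h),(bx,by,bw,bh) in(("s",s,(240,188,30,35),(180,183,102,75)),("t",t,(243,185,24,32),(190,170,92,50))):
    P=cloud(c)
    B=P[by:by+bh,bx:bx+bw].reshape(-1,3);B=B[(B[:,2]>.012)&(B[:,2]<.2)]
    d=B@n; hh,e=np.histogram(d,200);k=e[hh.argmax()];d0=np.median(d[abs(d-k)<.003])
    print(nm,"board offset along n",d0)
    D=P[y:y+h,x:x+w];e=D@n-d0;m=((abs(e-.06)<.005)).astype(np.uint8)
    cs,_=cv2.findContours(m,cv2.RETR_EXTERNAL,cv2.CHAIN_APPROX_NONE);cc=max(cs,key=cv2.contourArea)[:,0]+[x,y]
    p0=n*(d0+.06)
    W=np.array([onplane(c,u,v,p0,n) for u,v in cc])
    ry=np.array([.045,.999,0]);rz=np.cross(n,ry)
    uv=np.stack([W@ry,W@rz],1)*1000
    el=cv2.fitEllipse(uv.astype(np.float32));print("top ellipse",el)
    (a,b),r=cv2.minEnclosingCircle(uv.astype(np.float32));
    ctr=lambda a,b: (a*ry+b*rz)/1000+p0
    print("ctr ellipse",ctr(*el[0]),"minencl",ctr(a,b),r, "px",proj(c,ctr(*el[0])))
    # bore: dark
    g=cv2.cvtColor(c["pixels"],cv2.COLOR_BGR2GRAY).astype(float)
    px=proj(c,ctr(*el[0]));X,Y=np.round(px).astype(int);pt=g[Y-5:Y+6,X-5:X+6];wt=np.clip(np.median(pt)-pt,0,None)**2
    yy,xx=np.mgrid[-5:6,-5:6];u=X+(wt*xx).sum()/wt.sum();v=Y+(wt*yy).sum()/wt.sum();print("dark",u,v)
    # collar: white circle
    if nm=="t": R=(330,203,30,30)
    else: R=(322,170,32,22)
    x,y,w,h=R; hsv=cv2.cvtColor(c["pixels"],cv2.COLOR_BGR2HSV)[y:y+h,x:x+w]
    sp=P[y:y+h,x:x+w]; print("max z",sp[...,2].max())
for nm,c,R,f in(("s",s,(318,150,40,45),12),("t",t,(325,198,40,40),12)):
    x,y,w,h=R;cv2.imwrite(f"pics/sp_{nm}.png",cv2.resize(c["pixels"][y:y+h,x:x+w],None,fx=f,fy=f,interpolation=cv2.INTER_NEAREST))
```

```text
s board offset along n -0.31535362006657275
top ellipse ((148.80349731445312, -523.9884643554688), (50.677799224853516, 52.274715423583984), 109.34383392333984)
ctr ellipse [0.5818 0.1227 0.0917] minencl [0.5818 0.1229 0.0917] 27.303279876708984 px [257.9794 206.052 ]
dark 258.42605075706723 204.80942324904902
max z 0.8337288630756033
t board offset along n -0.31536009880245475
top ellipse ((147.33416748046875, -529.1270141601562), (49.89791488647461, 52.59087371826172), 163.3666229248047)
ctr ellipse [0.5859 0.1211 0.0946] minencl [0.5865 0.1204 0.095 ] 28.03728675842285 px [255.1016 206.0672]
dark 255.58174958077137 206.31447736165455
max z 1.5260467297548164
```

View pics/sp_s.png

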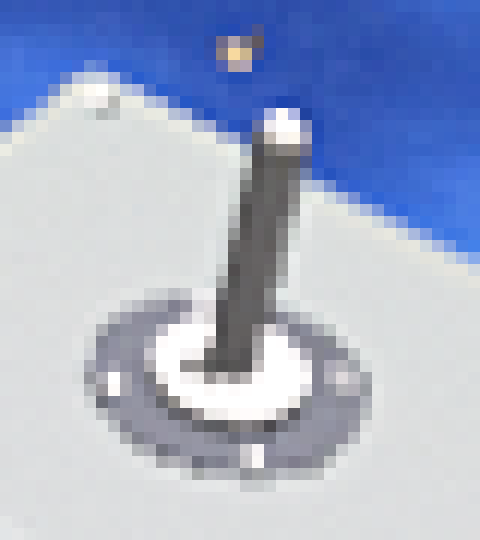

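View pics/sp_t.png

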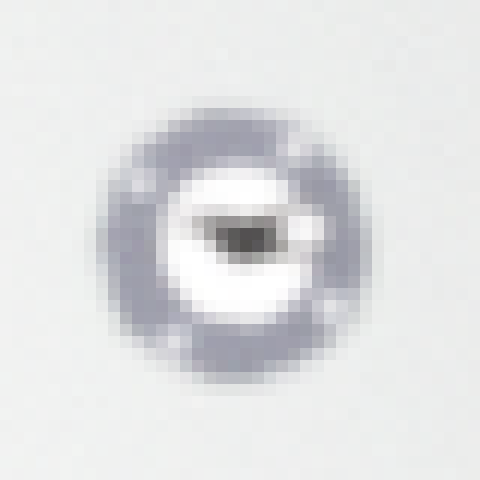

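```bash
cat >> h.py <<'E'
from scipy.spatial.transform import Rotation as Ro
def delta(pos,R=None):
    from rig import arm
    s=arm.state();C=s["tcp_rot"]
    sh=C.T@(np.array(pos)-s["position"]); 
    rv=np.zeros(3) if R is None else Ro.from_matrix(C.T@R).as_rotvec()
    print("t %.2f"%s["time"],"pos",s["position"].round(4),"shift",(sh/.6).round(4).tolist(),"rot",(rv/.5).round(4).tolist(),"rows>=%.1f / %.1f"%(np.linalg.norm(sh)/.0417,np.degrees(np.linalg.norm(rv))/7.16),"F",s["force"].round(1),"gap",round(float(s["finger_gap"]),3),"q",s["qpos"].round(2).tolist())
def rot(xa,ya):
    y=np.array(ya,float);y/=np.linalg.norm(y);x=np.array(xa,float);x-=y*(x@y);x/=np.linalg.norm(x);return np.stack([x,y,np.cross(x,y)],1)
N=np.array([-.5733,.026,.8189]);N/=np.linalg.norm(N);RY=np.array([.0454,.999,0])
E
python3 - <<'E'
from h import *
s=load("scene0.npz");t=load("top0.npz");np.set_printoptions(precision=4,suppress=True)
print("collar t",onz(t,344.2,217.7,.066),"tip t",onz(t,349.5,216.7,.146),"tip s",onz(s,341.25,159.9,.146))
delta([.42,.12,.32])
delta([.42,-.1,.32])
E
```

```text
collar t [ 0.5598 -0.1615  0.066 ] tip t [ 0.5589 -0.1613  0.146 ] tip s [ 0.5585 -0.1624  0.146 ]
t 0.10 pos [ 0.2124 -0.4798  0.2498] shift [-0.7741, -0.1161, 0.721] rot [0.0, 0.0, 0.0] rows>=15.3 / 0.0 F [ 0.3 -0.3  0.3] gap 0.999 q [-1.15, 0.24, -0.01, 1.32, 0.0, 1.57]
t 0.10 pos [ 0.2124 -0.4798  0.2498] shift [-0.4388, -0.1165, 0.5726] rot [0.0, 0.0, 0.0] rows>=10.5 / 0.0 F [ 0.3 -0.3  0.3] gap 0.999 q [-1.15, 0.24, -0.01, 1.32, 0.0, 1.57]
```

Request:
carry_out(motion=[[[-0.06,-0.06,0.05,0,0,0,0],[-0.44,-0.1167,0.57,0,0,0,0],[-0.44,-0.1167,0.57,0,0,0,0],[-0.44,-0.1167,0.57,0,0,0,0],[-0.44,-0.1167,0.57,0,0,0,0],[-0.44,-0.1167,0.57,0,0,0,0],[-0.44,-0.1167,0.57,0,0,0,0],[-0.44,-0.1167,0.57,0,0,0,0],[-0.44,-0.1167,0.57,0,0,0,0],[-0.44,-0.1167,0.57,0,0,0,0],[-0.44,-0.1167,0.57,0,0,0,0],[-0.44,-0.1167,0.57,0,0,0,0]]])

```text
time: 1.1
position: [0.4204, -0.0965, 0.3205]
tcp_rot: [[0.409, 0.001, 0.913], [-0.913, 0.001, 0.409], [-0.001, -1.0, 0.001]]
force: [0.4, -0.4, -0.3]
finger_gap: 1.001
```

Run:
```python
from h import *
np.set_printoptions(precision=4,suppress=True)
s=load("scene0.npz");t=load("top0.npz")
c=np.array([.586,.121,.0945])
for cc,px in((s,(258.43,204.8)),(t,(255.6,206.3))): print(onplane(cc,*px,c,N))
for sg in(1,-1): delta([.48,.126,.25],rot(sg*RY,-N))
```

```text
[0.5839 0.1197 0.0931]
[0.5853 0.1195 0.094 ]
t 1.10 pos [ 0.4204 -0.0965  0.3205] shift [-0.2977, 0.118, 0.2422] rot [-0.3873, -5.1319, -1.616] rows>=5.8 / 21.6 F [ 0.4 -0.4 -0.3] gap 1.001 q [-0.23, 0.06, -0.05, 1.46, 0.0, 2.49]
t 1.10 pos [ 0.4204 -0.0965  0.3205] shift [-0.2977, 0.118, 0.2422] rot [1.1978, 0.9035, -0.287] rows>=5.8 / 6.1 F [ 0.4 -0.4 -0.3] gap 1.001 q [-0.23, 0.06, -0.05, 1.46, 0.0, 2.49]
```

Request:
carry_out(motion=[[[0,0,0,0,-1,0,0],[0,0,0,0,-1,0,0],[0,0,0,0,-1,0,0],[0,0,0,0,-1,0,0],[0,0,0,0,-1,0,0]]])

```text
time: 1.52
position: [0.4181, -0.1004, 0.32]
tcp_rot: [[0.797, -0.001, 0.604], [-0.604, 0.0, 0.797], [-0.001, -1.0, -0.0]]
force: [0.5, -0.3, 0.3]
finger_gap: 0.999
```

Request:
carry_out(motion=[[[0,0,0,0,-1,0,0],[0,0,0,0,-1,0,0],[0,0,0,0,-1,0,0],[0,0,0,0,-1,0,0]]])

```text
time: 1.85
position: [0.4181, -0.1004, 0.3201]
tcp_rot: [[0.988, -0.001, 0.152], [-0.152, 0.0, 0.988], [-0.001, -1.0, 0.0]]
force: [0.1, -0.1, 0.4]
finger_gap: 0.999
```

Request:
carry_out(motion=[[[0,0,0,0,-1,0,0],[0,0,0,0,-1,0,0],[0,0,0,0,-1,0,0],[0,0,0,0,-1,0,0]]])

```text
time: 2.18
position: [0.4181, -0.1005, 0.3201]
tcp_rot: [[0.94, -0.001, -0.34], [0.34, 0.0, 0.94], [-0.0, -1.0, 0.0]]
force: [-0.1, 0.7, 0.1]
finger_gap: 0.996
```

Request:
carry_out(motion=[[[0,0,0,0,-1,0,0],[0,0,0,0,-1,0,0],[0,0,0,0,-1,0,0],[0,0,0,0,-1,0,0]]])

```text
time: 2.52
position: [0.4181, -0.1004, 0.3201]
tcp_rot: [[0.662, -0.001, -0.749], [0.749, 0.0, 0.662], [-0.0, -1.0, 0.001]]
force: [0.4, -0.7, 0.7]
finger_gap: 1.003
```

Request:
carry_out(motion=[[[0,0,0,0,-1,0,0],[0,0,0,0,-1,0,0],[0,0,0,0,-1,0,0],[0,0,0,0,-1,0,0],[0,0,0,0,-1,0,0]]])

```text
time: 2.93
position: [0.4181, -0.1004, 0.3201]
tcp_rot: [[0.222, -0.001, -0.975], [0.975, 0.0, 0.222], [0.0, -1.0, 0.001]]
force: [-0.2, 0.4, 0.4]
finger_gap: 0.997
```

Run:
```python
from h import *
c=np.array([.585,.1205,.0938])
delta(c+N*.14,rot(RY,-N))
```

```text
t 2.93 pos [ 0.4181 -0.1004  0.3201] shift [0.397, 0.1861, -0.0579] rot [-1.2204, -0.3451, -0.1089] rows>=6.4 / 5.1 F [-0.2  0.4  0.4] gap 0.997 q [-0.24, 0.06, -0.05, 1.46, 0.0, -0.01]
```

Request:
carry_out(motion=[[[0.2,0.09,-0.03,-0.5,-0.15,-0.05,0],[0.397,0.186,-0.058,-0.95,-0.27,-0.09,0],[0.397,0.186,-0.058,-0.95,-0.27,-0.09,0],[0.397,0.186,-0.058,-0.95,-0.27,-0.09,0],[0.397,0.186,-0.058,-0.95,-0.27,-0.09,0],[0.397,0.186,-0.058,-0.95,-0.27,-0.09,0],[0.397,0.186,-0.058,-0.95,-0.27,-0.09,0],[0.397,0.186,-0.058,-0.95,-0.27,-0.09,0]]])

```text
time: 3.6
position: [0.5053, 0.1272, 0.2065]
tcp_rot: [[0.088, 0.456, -0.886], [0.996, -0.027, 0.085], [0.015, -0.89, -0.456]]
force: [0.1, 0.1, -1.2]
finger_gap: 1.0
```

Run:
```python
from h import *
c=np.array([.585,.1205,.0938])
delta(c+N*.07,rot(RY,-N))
```

```text
t 3.60 pos [0.5053 0.1272 0.2065] shift [-0.0037, 0.1124, -0.017] rot [-0.2738, -0.0882, -0.0182] rows>=1.6 / 1.2 F [ 0.1  0.1 -1.2] gap 1.0 q [0.35, -0.03, -0.56, 0.6, -0.18, 0.4]
```

Request:
carry_out(motion=[[[-0.004,0.03,-0.017,-0.27,-0.088,-0.018,0],[-0.004,0.07,-0.017,-0.274,-0.088,-0.018,0],[-0.004,0.112,-0.017,-0.274,-0.088,-0.018,0],[-0.004,0.112,-0.017,-0.274,-0.088,-0.018,0]]])

```text
time: 3.93
position: [0.5435, 0.1179, 0.1495]
tcp_rot: [[0.048, 0.571, -0.82], [0.999, -0.029, 0.038], [-0.002, -0.821, -0.572]]
force: [-0.2, -0.3, -0.9]
finger_gap: 1.002
```

Run:
```python
from h import *
from rig import arm
c=np.array([.585,.1205,.0938])
delta(c-N*.02,rot(RY,-N))
np.set_printoptions(precision=4,suppress=True)
st=arm.state();p=st["position"];R=st["tcp_rot"]
for n in("scene","top"):
    k=arm.read_camera(n);np.savez(f"{n}1.npz",**k);im=k["pixels"].copy();u,v=proj(k,p).round().astype(int)
    print(n,u,v)
    x0,y0=max(u-60,0),max(v-50,0)
    crop=cv2.resize(im[y0:y0+100,x0:x0+125],None,fx=6,fy=6,interpolation=cv2.INTER_CUBIC)
    for q,col in((p,(0,0,255)),(p-N*.012,(0,255,0)),(p-N*.07,(255,0,255)),(p+R[:,0]*.0425,(255,255,0)),(p-R[:,0]*.0425,(255,255,0))):
        a=(proj(k,q)-[x0,y0]+.5)*6;cv2.circle(crop,tuple(int(i) for i in a),4,col,-1)
    cv2.imwrite(f"pics/{n}1.png",crop)
```

```text
t 3.93 pos [0.5435 0.1179 0.1495] shift [0.008, 0.149, -0.0036] rot [-0.0058, -0.0013, -0.006] rows>=2.1 / 0.0 F [-0.2 -0.3 -0.9] gap 1.002 q [0.32, 0.05, -0.74, 0.2, -0.21, 0.31]
scene 268 198
top 256 219
```

View pics/scene1.png

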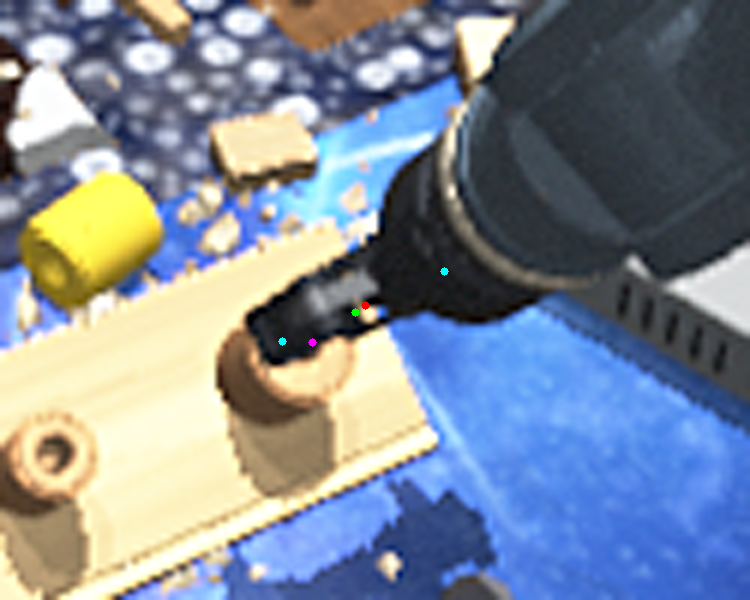

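View pics/top1.png

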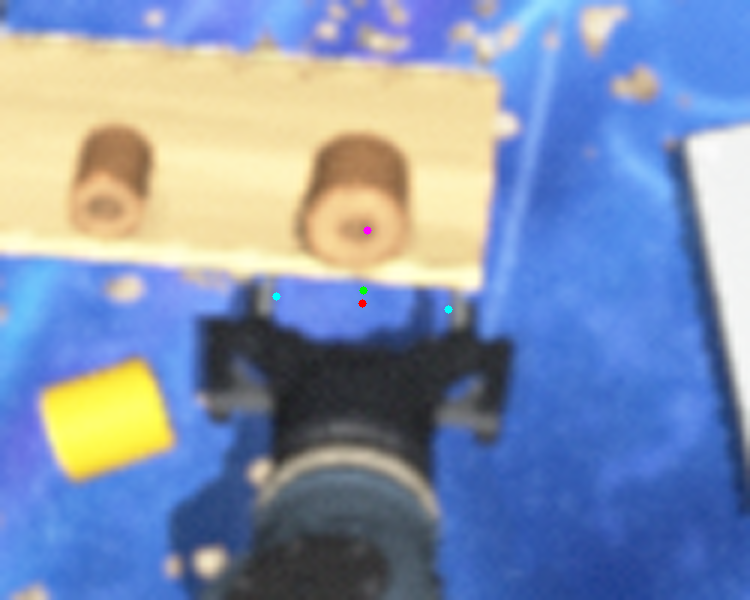

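The jaws in the top view (inner edges at crop x 272 and 452, mid 362) agree with the projected TCP at 362. The drum's bore is at crop (357,228), so the remaining 5 mm sideways shift is confirmed. I'll go down over the drum.

Request:
carry_out(motion=[[[0.008,0.0,-0.004,0,0,0,0],[0.008,0.03,-0.004,0,0,0,0],[0.008,0.06,-0.004,0,0,0,0],[0.008,0.09,-0.004,0,0,0,0],[0.008,0.12,-0.004,0,0,0,0],[0.008,0.149,-0.004,0,0,0,0],[0.008,0.149,-0.004,0,0,0,0],[0.008,0.149,-0.004,0,0,0,0]]])

```text
time: 4.7
position: [0.599, 0.1217, 0.0827]
tcp_rot: [[0.043, 0.575, -0.817], [0.999, -0.027, 0.034], [-0.002, -0.817, -0.576]]
force: [-0.3, -0.2, 0.4]
finger_gap: 1.002
```

Run:
```python
from h import *
from rig import arm
c=np.array([.585,.1205,.0938])
delta(c-N*.02,rot(RY,-N))
st=arm.state();p=st["position"];R=st["tcp_rot"]
for n in("scene","top"):
    k=arm.read_camera(n);im=k["pixels"].copy();u,v=proj(k,p).round().astype(int)
    x0,y0=max(u-45,0),max(v-40,0)
    cv2.imwrite(f"pics/{n}2.png",cv2.resize(im[y0:y0+80,x0:x0+90],None,fx=6,fy=6,interpolation=cv2.INTER_CUBIC))
```

```text
t 4.70 pos [0.599  0.1217 0.0827] shift [-0.003, 0.0048, 0.0085] rot [0.0053, 0.0061, -0.0018] rows>=0.1 / 0.0 F [-0.3 -0.2  0.4] gap 1.002 q [0.29, 0.24, -0.75, -0.01, -0.19, 0.27]
```

View pics/scene2.png

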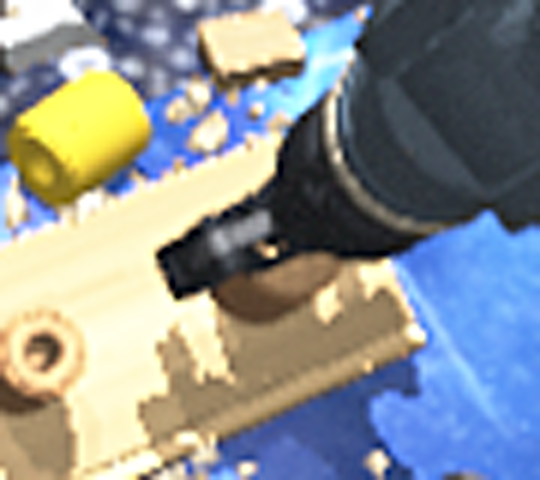

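View pics/top2.png

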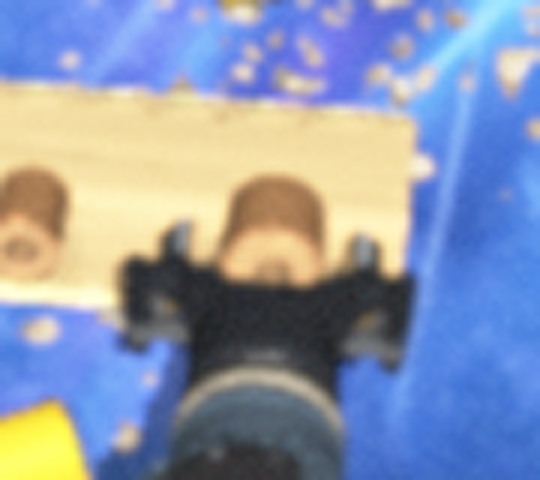

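Request:
carry_out(motion=[[[-0.003,0.004,0.0085,0,0,0,0],[-0.003,0.004,0.0085,0,0,0,0],[-0.003,0.004,0.0085,0,0,0,0],[-0.003,0.004,0.0085,0,0,0,0]]])

```text
time: 5.13
position: [0.5956, 0.1199, 0.0775]
tcp_rot: [[0.042, 0.576, -0.817], [0.999, -0.027, 0.033], [-0.003, -0.817, -0.576]]
force: [-0.5, 0.2, -0.8]
finger_gap: 0.997
```

Run:
```python
from h import *
delta(np.array([.585,.1205,.0938])-N*.02,rot(RY,-N))
```

```text
t 5.13 pos [0.5956 0.1199 0.0775] shift [0.0003, 0.0009, -0.0011] rot [0.0059, 0.0089, -0.0012] rows>=0.0 / 0.0 F [-0.5  0.2 -0.8] gap 0.997 q [0.29, 0.25, -0.76, -0.03, -0.19, 0.27]
```

Request:
carry_out(motion=[[[0,0,0,0,0,0,60],[0,0,0,0,0,0,120],[0,0,0,0,0,0,255],[0,0,0,0,0,0,255],[0,0,0,0,0,0,255],[0,0,0,0,0,0,255],[0,0,0,0,0,0,255],[0,0,0,0,0,0,255],[0,0,0,0,0,0,255],[0,0,0,0,0,0,255]]], grip_force=45)

```text
time: 5.97
position: [0.5957, 0.1202, 0.0776]
tcp_rot: [[0.041, 0.576, -0.817], [0.999, -0.026, 0.032], [-0.003, -0.817, -0.576]]
force: [-6.5, 0.9, 7.2]
finger_gap: 0.628
```

Request:
carry_out(motion=[[[0,-0.01,0,0,0,0,255],[0,-0.02,0,0,0,0,255],[0,-0.035,0,0,0,0,255],[0,-0.05,0,0,0,0,255],[0,-0.065,0,0,0,0,255],[0,-0.08,0,0,0,0,255],[0,-0.1,0,0,0,0,255],[0,-0.12,0,0,0,0,255],[0,-0.16,0,0,0,0,255],[0,-0.2,0,0,0,0,255],[0,-0.2,0,0,0,0,255],[0,-0.2,0,0,0,0,255]]])

```text
time: 6.97
position: [0.5262, 0.1231, 0.1764]
tcp_rot: [[0.042, 0.577, -0.816], [0.999, -0.026, 0.032], [-0.003, -0.816, -0.578]]
force: [0.9, -0.4, -1.8]
finger_gap: 0.63
```

Run:
```python
from h import *
from rig import arm
delta([.5,-.02,.3],rot([.045,.999,0],[0,0,-1]))
for n in("scene","top"):
    k=arm.read_camera(n);np.savez(f"{n}3.npz",**k);cv2.imwrite(f"pics/{n}3.png",cv2.resize(k["pixels"][110:280,170:370],None,fx=3.4,fy=3.4,interpolation=cv2.INTER_CUBIC))
```

```text
t 6.97 pos [0.5262 0.1231 0.1764] shift [-0.2406, -0.1871, -0.091] rot [1.2314, 0.0082, -0.0032] rows>=4.6 / 4.9 F [ 0.9 -0.4 -1.8] gap 0.63 q [0.35, -0.02, -0.73, 0.28, -0.22, 0.32]
```

View pics/scene3.png

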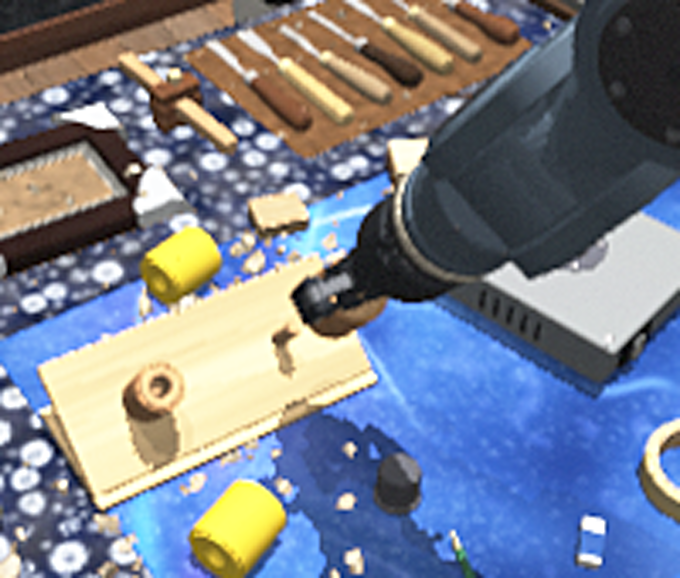

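View pics/top3.png

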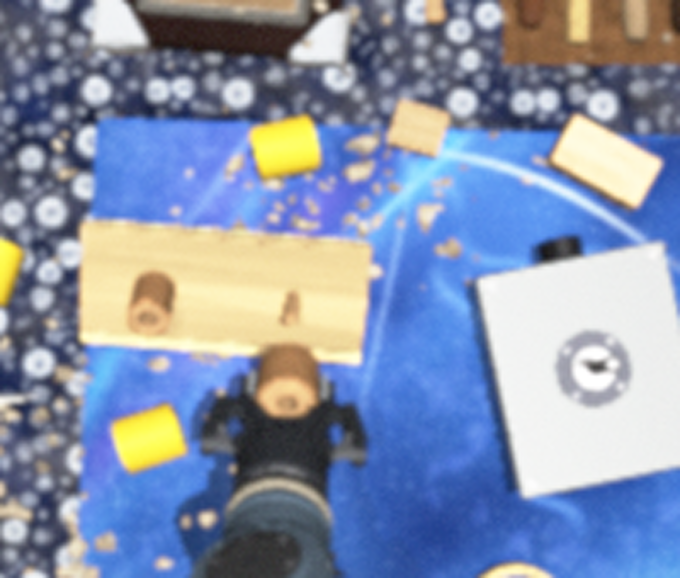

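The drum hangs in the jaws clear of the bare peg (scene crop (335,310), top crop (288,375)), and the slim drum is untouched. I'll measure where the drum sits in the tool frame.

Run:
```python
from h import *
from rig import arm
np.set_printoptions(precision=4,suppress=True)
st=arm.state();p=st["position"];R=st["tcp_rot"]
t=load("top3.npz")
P=cloud(t);x,y,w,h=240,205,32,32
hsv=cv2.cvtColor(t["pixels"],cv2.COLOR_BGR2HSV)[y:y+h,x:x+w]
L=(P[y:y+h,x:x+w]-p)@R*1000
m=(abs(L[...,0])<30)&(abs(L[...,2])<40)&(L[...,1]>-50)&(L[...,1]<60)&(hsv[...,0]>4)&(hsv[...,0]<25)&(hsv[...,1]>50)&(hsv[...,2]>60)
q=L[m];print(m.sum(),np.histogram(q[:,1],np.arange(-45,60,5)))
top=q[abs(q[:,1]+20)<6];print("face",len(top),np.median(top,0),top.min(0),top.max(0))
b=q[(q[:,1]>-12)];print("side",len(b),"x",np.percentile(b[:,0],[1,99]),"z min",np.percentile(b[:,2],[1,99]),"radius fit:")
# circle fit side points in x-z
A=np.c_[2*b[:,[0,2]],np.ones(len(b))];s=np.linalg.lstsq(A,(b[:,[0,2]]**2).sum(1),rcond=None)[0];print(s[:2],np.sqrt(s[2]+s[:2]@s[:2]))
# fixed radius
from scipy.optimize import least_squares
print(least_squares(lambda c:np.hypot(b[:,0]-c[0],b[:,2]-c[1])-27,[0,0],loss="soft_l1").x)
cv2.imwrite("pics/m3.png",cv2.resize(t["pixels"][y:y+h,x:x+w],None,fx=15,fy=15,interpolation=cv2.INTER_NEAREST))
```

```text
347 (array([ 1,  2,  1,  7, 89, 63, 22, 23, 23, 19, 18, 15, 15, 14, 11, 18,  3,
        1,  0,  0]), array([-45, -40, -35, -30, -25, -20, -15, -10,  -5,   0,   5,  10,  15,
        20,  25,  30,  35,  40,  45,  50,  55]))
face 165 [  0.1881 -20.3033 -10.3107] [-26.2121 -25.5266 -28.9203] [ 25.9907 -14.0753  14.7985]
side 166 x [-25.4255  25.4214] z min [-28.2369  10.1984] radius fit:
[-0.0677 -7.9108] 20.229088312971555
[-0.2454  0.3603]
```

View pics/m3.png

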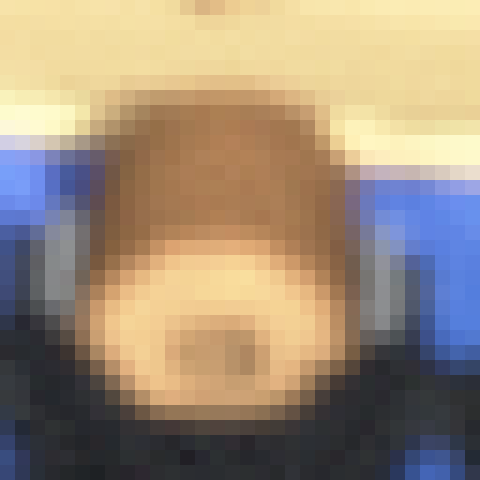

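Request:
carry_out(motion=[[[0,-0.1,-0.03,0.1,0,0,255],[-0.1,-0.187,-0.09,0.4,0,0,255],[-0.24,-0.187,-0.09,0.9,0,0,255],[-0.24,-0.187,-0.09,0.98,0.01,0,255],[-0.24,-0.187,-0.09,0.98,0.01,0,255],[-0.24,-0.187,-0.09,0.98,0.01,0,255],[-0.24,-0.187,-0.09,0.98,0.01,0,255]]])

```text
time: 7.65
position: [0.5027, -0.0245, 0.2997]
tcp_rot: [[0.051, 0.122, -0.991], [0.999, -0.009, 0.051], [-0.003, -0.992, -0.123]]
force: [0.2, -0.2, -1.9]
finger_gap: 0.628
```

Run:
```python
from h import *
delta([.559,-.1615,.24],rot([.045,.999,0],[0,0,-1]))
t=load("top3.npz")
```

```text
t 7.65 pos [ 0.5027 -0.0245  0.2997] shift [-0.223, 0.1123, -0.0924] rot [0.246, -0.0126, -0.0068] rows>=3.8 / 1.0 F [ 0.2 -0.2 -1.9] gap 0.628 q [-0.05, 0.1, -0.07, 1.28, -0.0, 0.0]
```

Request:
carry_out(motion=[[[-0.07,0.03,-0.03,0.24,-0.01,0,255],[-0.12,0.06,-0.05,0.246,-0.012,0,255],[-0.18,0.09,-0.08,0.246,-0.012,0,255],[-0.223,0.112,-0.092,0.246,-0.012,0,255],[-0.223,0.112,-0.092,0.246,-0.012,0,255],[-0.223,0.112,-0.092,0.246,-0.012,0,255],[-0.223,0.112,-0.092,0.246,-0.012,0,255]]])

```text
time: 8.23
position: [0.5567, -0.1562, 0.2374]
tcp_rot: [[0.041, -0.001, -0.999], [0.999, -0.001, 0.041], [-0.001, -1.0, 0.001]]
force: [0.1, 0.6, -1.8]
finger_gap: 0.628
```

Run:
```python
from h import *
delta([.559,-.1615,.205],rot([.045,.999,0],[0,0,-1]))
```

```text
t 8.23 pos [ 0.5567 -0.1562  0.2374] shift [-0.0086, 0.054, -0.0043] rot [-0.0028, 0.0071, -0.0022] rows>=0.8 / 0.0 F [ 0.1  0.6 -1.8] gap 0.628 q [-0.27, 0.33, 0.09, 1.33, -0.0, -0.23]
```

Request:
carry_out(motion=[[[-0.0086,0.0,-0.0043,0,0.007,0,255],[-0.0086,0.03,-0.0043,0,0.007,0,255],[-0.0086,0.054,-0.0043,0,0.007,0,255],[-0.0086,0.054,-0.0043,0,0.007,0,255],[-0.0086,0.054,-0.0043,0,0.007,0,255],[-0.0086,0.054,-0.0043,0,0.007,0,255]]])

```text
time: 8.73
position: [0.5598, -0.1612, 0.2077]
tcp_rot: [[0.043, 0.002, -0.999], [0.999, -0.002, 0.043], [-0.002, -1.0, -0.002]]
force: [0.5, -0.6, -1.4]
finger_gap: 0.627
```

Run:
```python
from h import *
from rig import arm
delta([.559,-.1615,.19],rot([.045,.999,0],[0,0,-1]))
for n,(x,y) in(("scene",(290,110)),("top",(300,170))):
    k=arm.read_camera(n);np.savez(f"{n}4.npz",**k);cv2.imwrite(f"pics/{n}4.png",cv2.resize(k["pixels"][y:y+90,x:x+100],None,fx=6,fy=6,interpolation=cv2.INTER_CUBIC))
```

```text
t 8.73 pos [ 0.5598 -0.1612  0.2077] shift [-0.0006, 0.0295, 0.0013] rot [0.0046, 0.0033, -0.0044] rows>=0.4 / 0.0 F [ 0.5 -0.6 -1.4] gap 0.627 q [-0.28, 0.35, 0.04, 1.25, -0.0, -0.24]
```

View pics/scene4.png

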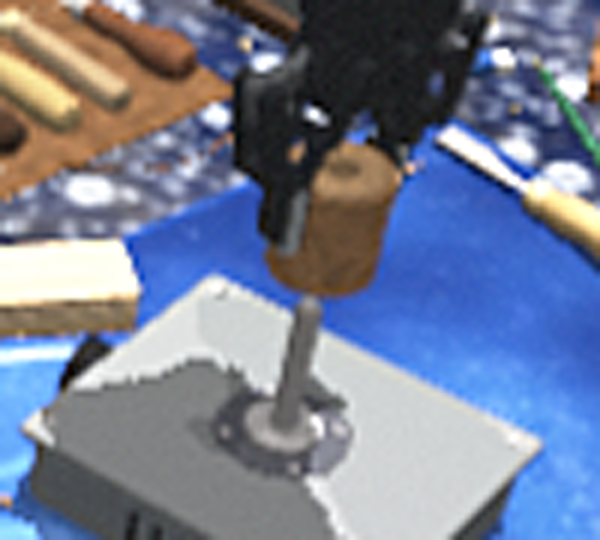

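View pics/top4.png

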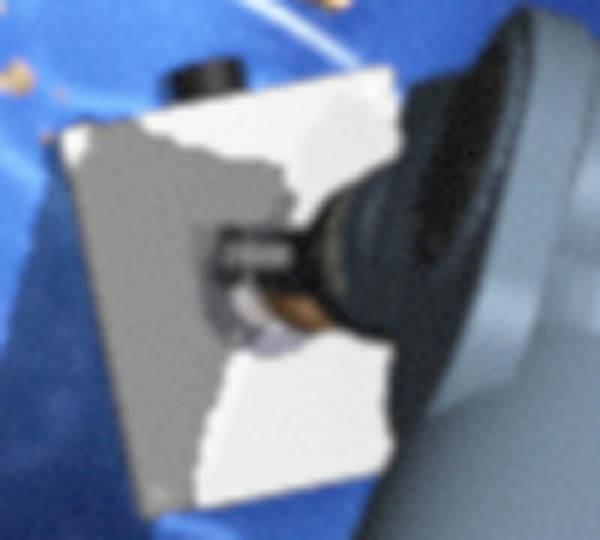

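Run:
```python
from h import *
np.set_printoptions(precision=4,suppress=True)
s=load("scene4.npz")
print(onz(s,347.8,137.5,.228))
# drum cyl points in scene depth, circle fit r=27 and spindle r=7
P=cloud(s)[110:200,290:390].reshape(-1,3)
from scipy.optimize import least_squares
hs=cv2.cvtColor(s["pixels"],cv2.COLOR_BGR2HSV)[110:200,290:390].reshape(-1,3)
def fit(m,r):
    b=P[m];f=least_squares(lambda c:np.hypot(b[:,0]-c[0],b[:,1]-c[1])-r,[.54,-.15],loss="soft_l1",f_scale=.001);return m.sum(),f.x,np.median(abs(f.fun))
near=np.hypot(P[:,0]-.559,P[:,1]+.1615)<.035
br=(hs[:,0]>4)&(hs[:,0]<25)&(hs[:,1]>60)
print("drum",fit(near&br&(P[:,2]>.172)&(P[:,2]<.222),.027))
for lo,hi in((.172,.19),(.19,.205),(.205,.222)): print(lo,fit(near&br&(P[:,2]>lo)&(P[:,2]<hi),.027))
n2=np.hypot(P[:,0]-.556,P[:,1]+.16)<.016
print("spindle",fit(n2&(P[:,2]>.075)&(P[:,2]<.14),.007))
b=P[near&br];print(b[:,2].min(),b[:,2].max())
```

```text
[ 0.5546 -0.1642  0.228 ]
drum (np.int64(211), array([ 0.5574, -0.1624]), np.float64(0.0010311203845427552))
0.172 (np.int64(76), array([ 0.5576, -0.1622]), np.float64(0.0008751495998960482))
0.19 (np.int64(56), array([ 0.5576, -0.1629]), np.float64(0.0011698867382480323))
0.205 (np.int64(79), array([ 0.557 , -0.1627]), np.float64(0.001376919765606395))
spindle (np.int64(82), array([ 0.5498, -0.1538]), np.float64(0.0018590327807179235))
0.1710559004576495 0.25642789900611396
```

Drum and spindle axes agree to about 1 mm in both views: the scene view puts the drum at (.5575,-.1625) and the tip at (.5585,-.1624). I'll go down slowly while watching the force.

Request:
carry_out(motion=[[[-0.0006,0.012,0.0005,0,0,0,255],[-0.0006,0.022,0.0005,0,0,0,255],[-0.0006,0.03,0.0005,0,0,0,255],[-0.0006,0.038,0.0005,0,0,0,255],[-0.0006,0.046,0.0005,0,0,0,255],[-0.0006,0.054,0.0005,0,0,0,255],[-0.0006,0.054,0.0005,0,0,0,255]]])

```text
time: 9.42
position: [0.5586, -0.1619, 0.1728]
tcp_rot: [[0.044, -0.001, -0.999], [0.999, -0.001, 0.044], [-0.001, -1.0, 0.001]]
force: [0.5, 0.3, -1.6]
finger_gap: 0.633
```

Request:
carry_out(motion=[[[0,0.01,0,0,0,0,255],[0,0.02,0,0,0,0,255],[0,0.03,0,0,0,0,255],[0,0.04,0,0,0,0,255],[0,0.05,0,0,0,0,255],[0,0.06,0,0,0,0,255],[0,0.07,0,0,0,0,255],[0,0.08,0,0,0,0,255],[0,0.09,0,0,0,0,255],[0,0.096,0,0,0,0,255],[0,0.096,0,0,0,0,255]]])

```text
time: 10.33
position: [0.5586, -0.162, 0.1154]
tcp_rot: [[0.044, -0.001, -0.999], [0.999, -0.001, 0.044], [-0.002, -1.0, 0.001]]
force: [-0.9, 0.0, -1.1]
finger_gap: 0.629
```

Request:
carry_out(motion=[[[0,0.004,0,0,0,0,255],[0,0.008,0,0,0,0,255],[0,0.011,0,0,0,0,255],[0,0.014,0,0,0,0,255],[0,0.0155,0,0,0,0,255],[0,0.017,0,0,0,0,255],[0,0.017,0,0,0,0,255]]])

```text
time: 10.92
position: [0.5591, -0.1621, 0.1061]
tcp_rot: [[0.044, 0.001, -0.999], [0.999, -0.002, 0.044], [-0.002, -1.0, -0.001]]
force: [-0.1, -0.0, -1.8]
finger_gap: 0.631
```

Request:
carry_out(motion=[[[0,0.001,0,0,0,0,255],[0,0.002,0,0,0,0,255],[0,0.003,0,0,0,0,255],[0,0.003,0,0,0,0,255]]])

```text
time: 11.25
position: [0.5592, -0.1622, 0.1059]
tcp_rot: [[0.044, 0.002, -0.999], [0.999, -0.002, 0.044], [-0.002, -1.0, -0.002]]
force: [-4.2, 1.3, 12.0]
finger_gap: 0.629
```

Contact at 12 N with the TCP at 0.1059, against 0.106 expected, so the drum is on the shoulder. Releasing it.

Request:
carry_out(motion=[[[0,-0.001,0,0,0,0,255],[0,-0.001,0,0,0,0,200],[0,-0.001,0,0,0,0,100],[0,-0.001,0,0,0,0,0],[0,-0.001,0,0,0,0,0],[0,-0.001,0,0,0,0,0],[0,-0.001,0,0,0,0,0],[0,-0.001,0,0,0,0,0],[0,-0.001,0,0,0,0,0]]])

```text
time: 12.0
position: [0.5591, -0.1621, 0.1048]
tcp_rot: [[0.044, 0.001, -0.999], [0.999, -0.002, 0.044], [-0.002, -1.0, -0.001]]
force: [0.6, -0.4, -0.6]
finger_gap: 1.001
```

Request:
carry_out(motion=[[[0,-0.02,0,0,0,0,0],[0,-0.05,0,0,0,0,0],[0,-0.09,0,0,0,0,0],[0,-0.13,0,0,0,0,0],[0,-0.18,0,0,0,0,0],[0,-0.24,0,0,0,0,0],[0,-0.24,0,0,0,0,0]]])

```text
time: 12.58
position: [0.5611, -0.1625, 0.2556]
tcp_rot: [[0.044, 0.009, -0.999], [0.999, -0.004, 0.044], [-0.004, -1.0, -0.01]]
force: [-0.1, -1.2, 0.4]
finger_gap: 0.997
```

Run:
```python
from h import *
delta([.454,.1155,.25],rot([.045,.999,0],[0,0,-1]))
```

```text
t 12.58 pos [ 0.5611 -0.1625  0.2556] shift [0.455, 0.0056, 0.199] rot [0.0193, 0.0015, -0.0079] rows>=7.1 / 0.1 F [-0.1 -1.2  0.4] gap 0.997 q [-0.28, 0.33, 0.13, 1.36, -0.0, -0.24]
```

Request:
carry_out(motion=[[[0.06,0.005,0.03,0.019,0,-0.008,0],[0.12,0.005,0.06,0.019,0,-0.008,0],[0.455,0.005,0.199,0.019,0,-0.008,0],[0.455,0.005,0.199,0.019,0,-0.008,0],[0.455,0.005,0.199,0.019,0,-0.008,0],[0.455,0.005,0.199,0.019,0,-0.008,0],[0.455,0.005,0.199,0.019,0,-0.008,0],[0.455,0.005,0.199,0.019,0,-0.008,0],[0.455,0.005,0.199,0.019,0,-0.008,0],[0.455,0.005,0.199,0.019,0,-0.008,0]]])

```text
time: 13.42
position: [0.4518, 0.1165, 0.2454]
tcp_rot: [[0.042, -0.008, -0.999], [0.999, 0.002, 0.042], [0.002, -1.0, 0.008]]
force: [0.1, -0.8, 0.0]
finger_gap: 1.006
```

Run:
```python
from h import *
from rig import arm
np.set_printoptions(precision=4,suppress=True)
delta([.454,.1155,.11],rot([.045,.999,0],[0,0,-1]))
for n,(x,y) in(("scene",(250,140)),("top",(290,160))):
    k=arm.read_camera(n);np.savez(f"{n}5.npz",**k);cv2.imwrite(f"pics/{n}5.png",cv2.resize(k["pixels"][y:y+130,x:x+130],None,fx=4.5,fy=4.5,interpolation=cv2.INTER_CUBIC))
# cap, top view before occlusion: 
t=load("top0.npz");x,y,w,h=240,234,32,30
hsv=cv2.cvtColor(t["pixels"],cv2.COLOR_BGR2HSV)[y:y+h,x:x+w]
m=(hsv[...,1]<110).astype(np.uint8)
nn,l,stt,ce=cv2.connectedComponentsWithStats(m);i=1+stt[1:,4].argmax();print(stt[i],ce[i]+[x,y],onz(t,*(ce[i]+[x,y]),.02),onz(t,*(ce[i]+[x,y]),.036))
cv2.imwrite("pics/cap0.png",cv2.resize(t["pixels"][y:y+h,x:x+w],None,fx=14,fy=14,interpolation=cv2.INTER_NEAREST))
s=load("scene0.npz");x,y=274,236
cv2.imwrite("pics/cap0s.png",cv2.resize(s["pixels"][y:y+h,x:x+w],None,fx=14,fy=14,interpolation=cv2.INTER_NEAREST))
```

```text
t 13.42 pos [0.4518 0.1165 0.2454] shift [-0.0019, 0.2257, -0.0056] rot [-0.0165, 0.0056, 0.0038] rows>=3.2 / 0.1 F [ 0.1 -0.8  0. ] gap 1.006 q [0.25, 0.15, -0.14, 1.29, 0.0, 0.29]
[ 10   9  12  12 112] [255.5982 248.4643] [0.4544 0.1148 0.02  ] [0.4547 0.115  0.036 ]
```

View pics/scene5.png

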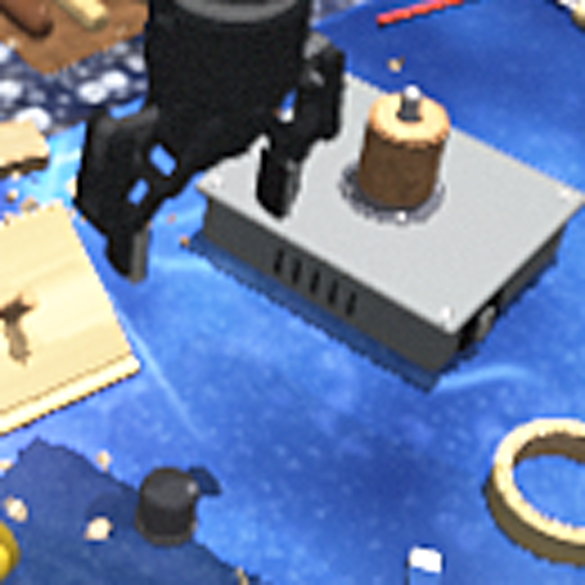

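View pics/cap0.png

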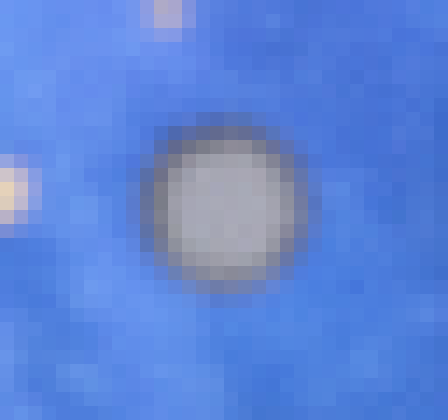

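View pics/cap0s.png

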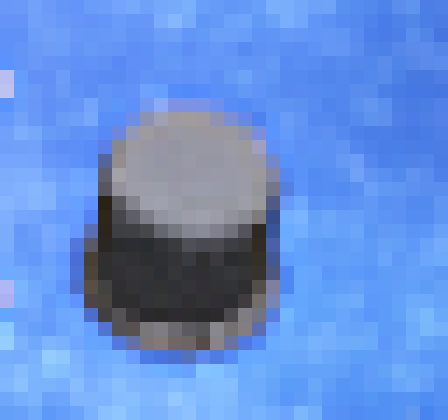

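View pics/top5.png

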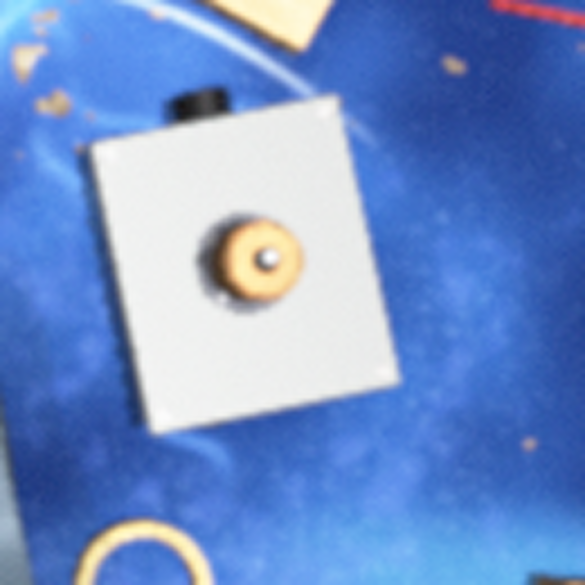

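The drum sits upright on the spindle with the spindle tip standing out of it (scene crop (405,100), top crop (265,258)). Next is the cap.

Run:
```python
from h import *
s=load("scene0.npz");print(onz(s,286.9,247.9,.036))
t=load("top5.npz");s5=load("scene5.npz")
print("tip top",onz(t,290+267/4.5-.5,160+257/4.5-.5,.146))
print("tip scene",onz(s5,250+410/4.5-.5,140+95/4.5-.5,.146))
# drum top height
P=cloud(t);x,y=290+int(250/4.5),160+int(262/4.5)
print(P[y-5:y+6,x-5:x+6,2].round(3)[::2,::2])
delta([.4545,.1152,.09],rot([.045,.999,0],[0,0,-1]))
```

```text
[0.45301594 0.11635101 0.036     ]
tip top [ 0.55914692 -0.15934676  0.146     ]
tip scene [ 0.55711726 -0.15839711  0.146     ]
[[0.11  0.126 0.128 0.126 0.132 0.127]
 [0.122 0.127 0.127 0.128 0.141 0.144]
 [0.122 0.127 0.127 0.127 0.145 0.151]
 [0.121 0.128 0.126 0.127 0.13  0.109]
 [0.115 0.127 0.126 0.127 0.126 0.124]
 [0.11  0.127 0.127 0.127 0.125 0.128]]
t 13.52 pos [0.4522 0.1154 0.2454] shift [-0.0006, 0.2589, -0.006] rot [-0.017, 0.0003, 0.0037] rows>=3.7 / 0.1 F [ 0.3 -0.4  0.1] gap 0.998 q [0.25, 0.15, -0.14, 1.29, 0.0, 0.29]
```

Request:
carry_out(motion=[[[0,0.06,-0.005,-0.017,0,0.004,0],[0,0.12,-0.005,-0.017,0,0.004,0],[0,0.18,-0.005,-0.017,0,0.004,0],[0,0.22,-0.005,-0.017,0,0.004,0],[0,0.259,-0.005,-0.017,0,0.004,0],[0,0.259,-0.005,-0.017,0,0.004,0],[0,0.259,-0.005,-0.017,0,0.004,0],[0,0.259,-0.005,-0.017,0,0.004,0]]])

```text
time: 14.18
position: [0.4545, 0.1158, 0.0911]
tcp_rot: [[0.046, 0.001, -0.999], [0.999, 0.0, 0.046], [0.0, -1.0, -0.001]]
force: [-0.0, -0.0, 0.3]
finger_gap: 1.0
```

Run:
```python
from h import *
from rig import arm
delta([.454,.1155,.029],rot([.045,.999,0],[0,0,-1]))
for n,(x,y) in(("scene",(240,190)),("top",(205,200))):
    k=arm.read_camera(n);cv2.imwrite(f"pics/{n}6.png",cv2.resize(k["pixels"][y:y+90,x:x+100],None,fx=6,fy=6,interpolation=cv2.INTER_CUBIC))
```

```text
t 14.18 pos [0.4545 0.1158 0.0911] shift [-0.0006, 0.1035, 0.0009] rot [0.0018, -0.0013, 0.0008] rows>=1.5 / 0.0 F [-0.  -0.   0.3] gap 1.0 q [0.25, 0.26, -0.43, 0.89, 0.0, 0.3]
```

View pics/scene6.png

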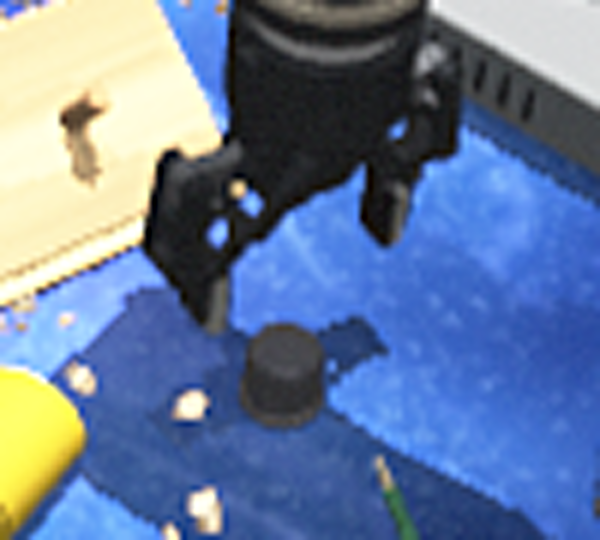

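The cap stands between the open jaws (scene crop (285,375)), with nothing else nearby. Going down.

Request:
carry_out(motion=[[[-0.0006,0.03,0.0009,0,0,0,0],[-0.0006,0.055,0.0009,0,0,0,0],[-0.0006,0.08,0.0009,0,0,0,0],[-0.0006,0.095,0.0009,0,0,0,0],[-0.0006,0.1035,0.0009,0,0,0,0],[-0.0006,0.1035,0.0009,0,0,0,0],[-0.0006,0.1035,0.0009,0,0,0,0]]])

```text
time: 14.87
position: [0.4533, 0.1162, 0.0285]
tcp_rot: [[0.044, 0.0, -0.999], [0.999, 0.0, 0.044], [0.0, -1.0, -0.0]]
force: [0.7, -0.1, 0.3]
finger_gap: 1.002
```

Run:
```python
from h import *
delta([.454,.1155,.029],rot([.045,.999,0],[0,0,-1]))
```

```text
t 14.87 pos [0.4533 0.1162 0.0285] shift [-0.0011, -0.0008, -0.0012] rot [0.0009, 0.0017, 0.0006] rows>=0.0 / 0.0 F [ 0.7 -0.1  0.3] gap 1.002 q [0.25, 0.33, -0.52, 0.72, 0.0, 0.29]
```

Request:
carry_out(motion=[[[-0.001,0,-0.001,0,0,0,80],[-0.001,0,-0.001,0,0,0,160],[-0.001,0,-0.001,0,0,0,255],[-0.001,0,-0.001,0,0,0,255],[-0.001,0,-0.001,0,0,0,255],[-0.001,0,-0.001,0,0,0,255],[-0.001,0,-0.001,0,0,0,255],[-0.001,0,-0.001,0,0,0,255],[-0.001,0,-0.001,0,0,0,255],[-0.001,0,-0.001,0,0,0,255],[-0.001,0,-0.001,0,0,0,255]]], grip_force=40)

```text
time: 15.78
position: [0.4537, 0.1155, 0.0285]
tcp_rot: [[0.044, 0.001, -0.999], [0.999, 0.0, 0.044], [0.0, -1.0, -0.001]]
force: [-1.9, -1.9, 7.2]
finger_gap: 0.382
```

Request:
carry_out(motion=[[[0,-0.02,0,0,0,0,255],[0,-0.06,0,0,0,0,255],[0,-0.12,0,0,0,0,255],[0,-0.18,0,0,0,0,255],[0,-0.25,0,0,0,0,255],[0,-0.31,0,0,0,0,255],[0,-0.36,0,0,0,0,255],[0,-0.36,0,0,0,0,255],[0,-0.36,0,0,0,0,255]]])

```text
time: 16.53
position: [0.4543, 0.1156, 0.2455]
tcp_rot: [[0.044, 0.003, -0.999], [0.999, 0.001, 0.044], [0.001, -1.0, -0.003]]
force: [0.2, -0.4, -0.3]
finger_gap: 0.384
```

Run:
```python
from h import *
from rig import arm
np.set_printoptions(precision=4,suppress=True)
delta([.559,-.1615,.22],rot([.045,.999,0],[0,0,-1]))
k=arm.read_camera("scene");np.savez("scene7.npz",**k)
p=arm.state()["position"];u,v=proj(k,p).astype(int);print(u,v)
cv2.imwrite("pics/scene7.png",cv2.resize(k["pixels"][v-35:v+45,u-45:u+45],None,fx=6.5,fy=6.5,interpolation=cv2.INTER_CUBIC))
```

```text
t 16.53 pos [0.4543 0.1156 0.2455] shift [-0.4538, 0.0426, -0.1947] rot [0.0064, 0.0016, 0.0024] rows>=7.1 / 0.0 F [ 0.2 -0.4 -0.3] gap 0.384 q [0.25, 0.14, -0.15, 1.28, 0.0, 0.29]
293 191
```

View pics/scene7.png

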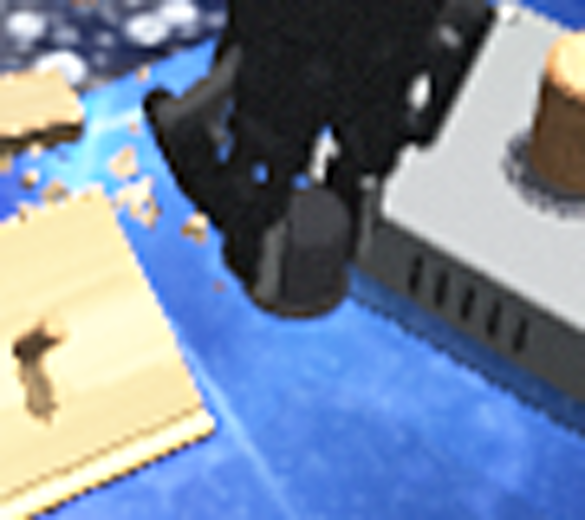

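The cap is held upright (crop (305,255)). I'll measure its centre against the TCP.

Run:
```python
from h import *
from rig import arm
from scipy.optimize import least_squares
np.set_printoptions(precision=4,suppress=True)
s=load("scene7.npz");p=arm.state()["position"]
P=cloud(s)[175:210,275:310].reshape(-1,3)
d=np.hypot(P[:,0]-p[0],P[:,1]-p[1])
# visible direction towards camera: exclude finger areas |x_tool|>12mm
m=(d<.026)&(P[:,2]>p[2]-.022)&(P[:,2]<p[2]+.004)&(abs(P[:,1]-p[1])<.014)
b=P[m];f=least_squares(lambda c:np.hypot(b[:,0]-c[0],b[:,1]-c[1])-.017,p[:2],loss="soft_l1",f_scale=.001);print(m.sum(),f.x-p[:2],np.median(abs(f.fun)))
m2=(d<.026)&(P[:,2]<p[2]+.02);print("lowest",np.percentile(P[m2,2],[1,3,5])-p[2])
m3=(d<.014)&(P[:,2]>p[2]+.003)&(P[:,2]<p[2]+.014);print("top",np.median(P[m3,2])-p[2])
```

```text
73 [ 0.0004 -0.0007] 0.0007863143651280005
lowest [-0.0275 -0.0259 -0.0246]
top 0.008042481192237994
```

Request:
carry_out(motion=[[[-0.05,0.0,-0.02,0,0,0,255],[-0.1,0.0,-0.04,0,0,0,255],[-0.17,0.0,-0.08,0,0,0,255],[-0.24,0.0,-0.11,0,0,0,255],[-0.31,0.0,-0.14,0,0,0,255],[-0.38,0.0,-0.16,0,0,0,255],[-0.44,0.0,-0.19,0,0,0,255],[-0.454,0.0,-0.195,0,0,0,255],[-0.454,0.01,-0.195,0,0,0,255],[-0.454,0.01,-0.195,0,0,0,255],[-0.454,0.01,-0.195,0,0,0,255]]])

```text
time: 17.5
position: [0.5572, -0.1614, 0.236]
tcp_rot: [[0.045, -0.004, -0.999], [0.999, 0.002, 0.045], [0.001, -1.0, 0.004]]
force: [0.1, -0.7, 0.1]
finger_gap: 0.383
```

Run:
```python
from h import *
delta([.559,-.162,.19],rot([.045,.999,0],[0,0,-1]))
```

```text
t 17.50 pos [ 0.5572 -0.1614  0.236 ] shift [-0.0009, 0.0766, -0.0033] rot [-0.0078, 0.0008, 0.0027] rows>=1.1 / 0.0 F [ 0.1 -0.7  0.1] gap 0.383 q [-0.28, 0.34, 0.1, 1.33, 0.0, -0.24]
```

Request:
carry_out(motion=[[[-0.0009,0.02,-0.002,-0.008,0,0.003,255],[-0.0009,0.04,-0.002,-0.008,0,0.003,255],[-0.0009,0.06,-0.002,-0.008,0,0.003,255],[-0.0009,0.0766,-0.002,-0.008,0,0.003,255],[-0.0009,0.0766,-0.002,-0.008,0,0.003,255],[-0.0009,0.0766,-0.002,-0.008,0,0.003,255]]])

```text
time: 18.0
position: [0.559, -0.1615, 0.1916]
tcp_rot: [[0.043, 0.003, -0.999], [0.999, -0.001, 0.043], [-0.001, -1.0, -0.003]]
force: [-0.1, 0.0, -1.4]
finger_gap: 0.38
```

Run:
```python
from h import *
from rig import arm
delta([.5585,-.162,.165],rot([.045,.999,0],[0,0,-1]))
k=arm.read_camera("scene");x,y=300,110
cv2.imwrite("pics/scene8.png",cv2.resize(k["pixels"][y:y+80,x:x+80],None,fx=7,fy=7,interpolation=cv2.INTER_CUBIC))
```

```text
t 18.00 pos [ 0.559  -0.1615  0.1916] shift [-0.0008, 0.0444, 0.001] rot [0.0053, 0.0038, -0.002] rows>=0.6 / 0.0 F [-0.1  0.  -1.4] gap 0.38 q [-0.28, 0.36, 0.01, 1.22, -0.0, -0.24]
```

View pics/scene8.png

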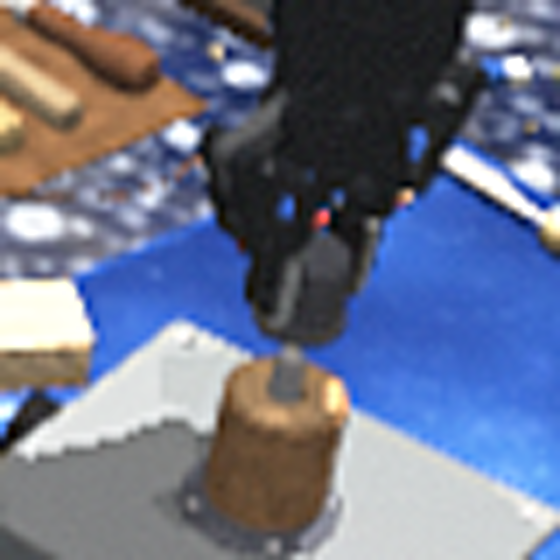

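Request:
carry_out(motion=[[[0.001,0.01,-0.001,0,0,0,255],[0.001,0.02,-0.001,0,0,0,255],[0.001,0.028,-0.001,0,0,0,255],[0.001,0.034,-0.001,0,0,0,255],[0.001,0.04,-0.001,0,0,0,255],[0.001,0.045,-0.001,0,0,0,255],[0.001,0.045,-0.001,0,0,0,255]]])

```text
time: 18.63
position: [0.5598, -0.1619, 0.1641]
tcp_rot: [[0.044, 0.003, -0.999], [0.999, -0.001, 0.044], [-0.001, -1.0, -0.003]]
force: [-0.5, -0.5, -0.8]
finger_gap: 0.381
```

Request:
carry_out(motion=[[[0,0.005,0,0,0,0,255],[0,0.009,0,0,0,0,255],[0,0.012,0,0,0,0,255],[0,0.014,0,0,0,0,255],[0,0.0155,0,0,0,0,255],[0,0.017,0,0,0,0,255],[0,0.017,0,0,0,0,255]]])

```text
time: 19.22
position: [0.5599, -0.1619, 0.1547]
tcp_rot: [[0.044, 0.003, -0.999], [0.999, -0.001, 0.044], [-0.001, -1.0, -0.003]]
force: [-4.7, 1.2, 1.5]
finger_gap: 0.383
```

Request:
carry_out(motion=[[[0,0.001,0,0,0,0,255],[0,0.002,0,0,0,0,255],[0,0.002,0,0,0,0,255]]])

```text
time: 19.47
position: [0.56, -0.1619, 0.1546]
tcp_rot: [[0.044, 0.004, -0.999], [0.999, -0.002, 0.044], [-0.001, -1.0, -0.004]]
force: [-7.8, 1.4, 11.8]
finger_gap: 0.384
```

Firm contact at 0.1546, as expected. Releasing and withdrawing upwards.

Request:
carry_out(motion=[[[0,0.0,0,0,0,0,255],[0,0,0,0,0,0,200],[0,0,0,0,0,0,100],[0,0,0,0,0,0,0],[0,0,0,0,0,0,0],[0,0,0,0,0,0,0],[0,0,0,0,0,0,0],[0,0,0,0,0,0,0],[0,0,0,0,0,0,0]]])

```text
time: 20.22
position: [0.5603, -0.162, 0.1534]
tcp_rot: [[0.044, 0.004, -0.999], [0.999, -0.002, 0.044], [-0.001, -1.0, -0.004]]
force: [-0.1, -0.6, 0.4]
finger_gap: 1.0
```

Request:
carry_out(motion=[[[0,-0.02,0,0,0,0,0],[0,-0.05,0,0,0,0,0],[0,-0.09,0,0,0,0,0],[0,-0.13,0,0,0,0,0],[0,-0.18,0,0,0,0,0],[0,-0.18,0.03,0,0,0,0],[0,-0.18,0.25,0,0,0,0],[0,-0.18,0.25,0,0,0,0],[0,-0.18,0.25,0,0,0,0],[0,-0.18,0.25,0,0,0,0],[0,-0.18,0.25,0,0,0,0]]])

```text
time: 21.13
position: [0.4077, -0.1549, 0.2616]
tcp_rot: [[0.045, 0.004, -0.999], [0.999, -0.002, 0.045], [-0.002, -1.0, -0.004]]
force: [-0.2, -0.4, -0.5]
finger_gap: 1.006
```

Run:
```python
from h import *
from rig import arm
np.set_printoptions(precision=3,suppress=True)
st=arm.state();print(st["time"],st["position"],st["force"])
for n,(x,y) in(("scene",(180,110)),("top",(185,140))):
    k=arm.read_camera(n);np.savez(f"{n}9.npz",**k);cv2.imwrite(f"pics/{n}9.png",cv2.resize(k["pixels"][y:y+150,x:x+200],None,fx=4,fy=4,interpolation=cv2.INTER_CUBIC))
    P=cloud(k);d=np.hypot(P[...,0]-.559,P[...,1]+.162);z=P[...,2];
    print(n,"cap top z",np.median(z[(d<.012)&(z>.1)&(z<.3)]),"drum rim",np.median(z[(d>.021)&(d<.025)&(z>.11)&(z<.2)]))
```

```text
21.1333 [ 0.408 -0.155  0.262] [-0.154 -0.382 -0.475]
scene cap top z 0.16057798157023861 drum rim 0.12403612893262317
top cap top z 0.16377535623784512 drum rim 0.12625342485551694
```

View pics/scene9.png

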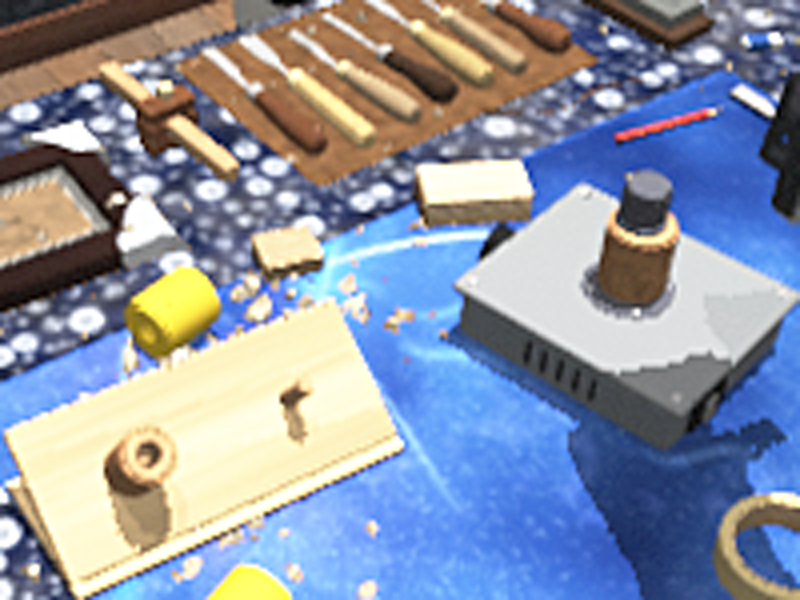

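View pics/top9.png

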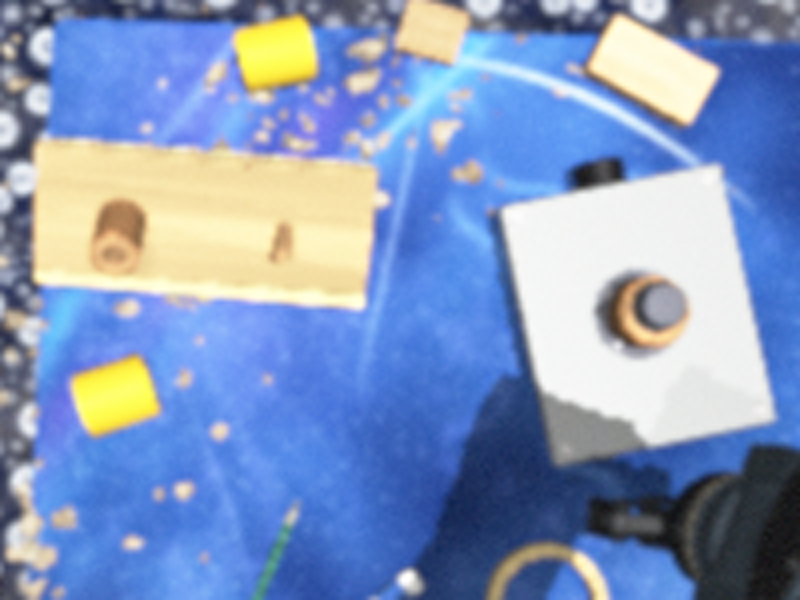

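The cap sits on top of the drum (scene crop (645,200), top crop (660,305)). Its top is at about 0.162 and the drum's rim at about 0.126, as they should be. The slim drum and the bystanders look unmoved. Handing in.

Run:
```python
from rig import arm
print(arm.hand_in())
```

```text
the job is handed in; nothing more can be done
None
```

I fitted the thick drum to the spindle, seated it on the shoulder, set the steel cap over the tip on top of it, and handed the job in at about 21 s (limit 64 s).

**Seating:** Both contacts came at the heights expected. The drum touched at TCP z 0.1059 m (0.106 expected) and the cap at 0.1546 m (0.1545 expected). Each showed about 12 N upward (about 14 N in all on the cap), well under the limits.

**Final pictures:** The arm was clear of everything. The drum's top measured 0.124 m in the scene camera and 0.126 m in the top camera (0.126 expected). The cap's top measured 0.161 and 0.164 m (0.162 expected). The slim drum and the bystanders in view looked unmoved by eye. I did not measure them.

**Disagreements:** The two cameras differed by 2 to 5 mm on some early positions, mostly from how I cut out the shapes. For the spindle tip they agreed to about 1 mm at first and about 2 mm later. A circle fit to the spindle in the scene depth data came out 8 to 10 mm off in both x and y, so I discarded it. Before the cap went on, the scene view suggested it was about 2 mm off, so I shifted it slightly. It went on without resistance until it met the drum.

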